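Refit the weighing plate of the thread stall's counting scale

ROBOT

A 6-joint arm with a two-finger parallel gripper is mounted at the origin on the work surface. World frame = base frame: x ahead of the robot, y to its left, z up, the work surface at z = 0. Lengths are in m, angles in rad, forces in N, time in s.
With the tool pointing down it reaches from about 0.275 to 0.825 m from the base axis. Payload 5.2 kg.
Tool frame: the origin (TCP) lies between the finger pads; the fingertips stand 22 mm ahead of it and the grasp point (between the pads) lies 3 mm ahead of it; z points along the fingers, y is the line along which they close (so a half turn about z gives the same grasp; the last joint's range is limited). The gripper opens to 93 mm and grips with 3 to 60 N. Pads are 15 mm wide; open, the fingers measure 128 mm over their backs; the gripper's body (75 mm by 188 mm) begins 65 mm behind the grasp point.
Start: joints at [-1.497, 0.259, 1.535, -0, 1.348, -0.203], TCP at [0.15, -0.529, 0.241] pointing down, gripper open.
Joint ranges: [-3.14, 3.14], [-0.91, 2.08], [0.19, 2.58], [-1.22, 4.36], [0.22, 2.71], [-3.12, 3.12]. Speed limits (rad/s): [2.57, 2.57, 3.14, 3.14, 3.14, 3.14].

INTERFACE

Orientations are given as a unit quaternion [x, y, z, w].
In Python, from station import ctrl, cams gives the robot as it stands.
- The arm moves only by the tool jog_arm, never from a script. Its argument "moves" is a list of rows, each an object of numbers: "fingers": the closure, from 0 (fully open) to 1 (shut); "x", "y", "z": the shift along the tool's x, y, z in m; "turn": the turn about the tool's z in degrees. In form: [{"fingers": .., "x": .., "y": .., "z": .., "turn": ..}, ...]. A call has exactly 10 rows; each row shifts and turns the commanded pose from where the row before left it, along the tool's axes as they then stand; what a row does not reach is not made up. A row lasts 1/8 s, in which the tool goes at most 62.5 mm and 10.7 degrees, less where a joint would pass 70% of its speed; a pose out of reach is approached as far as the arm can. A call is refused whole if a number of a shift passes 0.0625 or a number of a turn 10.7, either way. A call with a gripper value outside its range is refused whole. The fingers move at their own pace and stop on an object; "squeeze" is the grip in N (left out, the last holds). Time passes only in rows, so rows that do not move let the fingers close, or fill a call up. It gives the time, the measured TCP pose, the force, the opening and the grip force at its end, in the units of the state.
- ctrl.get_obs(): the state, without advancing time (a new reading comes with each control period).
- cams.get_image(name): name is "scene" or "top" or "wrist"; returns a dict with "pixels" (384x512x3 uint8, red, green, blue), "fov_y" (degrees; the focal length in pixels is half the picture's height over the tangent of half this angle, whatever the lens; pixels are square), "cx", "cy" (the principal point, pixels), "k1" (the pictures are not rectified: a ray, as slopes to the right and down, at radius r is drawn at 1 + k1 r^2 times it, then the intrinsics apply), "rvec" (rotation vector, rad) and "tvec" (3), from world to camera coordinates, as OpenCV has them. Camera axes: x right, y down, z forward; pixel columns grow to the right and rows downward; lengths in m; the calibration is good to about 2 mm. A picture is of the moment at which its call begins. There is no depth.
- ctrl.sign_off(): hands the job in; it is judged then, once.
The state is a dict: "time": time; "qpos": joint angles; "joint_vel": joint speeds; "tau": joint torques, N m; "eef_pos": TCP position; "eef_rot": TCP orientation; "ft_force": force on the tool from outside, world axes, zero at the start; "moment": the same for the moment, N m; "opening": finger opening in m; "finger_force": force on a finger pad.
Only numpy, scipy, OpenCV 4.12 (cv2) and the standard library are available. Lean on these libraries where they do the work, as an engineer would, in place of code of your own. Each camera call takes 0.05 s, during which the arm holds its last target. There are 200 camera calls.

TASK

Fit the loose weighing plate back on the counting scale: pick it up by its grip block, bring it over the three balls with the round hole, the slot and the plain end each over its own ball, and press it down past the two sprung rollers, which then pull it home. How high the balls stand is not known exactly, so keep hold and feel for them, bed the plate in with a steady push of about 17 N (at most 22 N) until it sits level on all three, and let go. The balls stand on a delicate load cell, so never slam the plate onto them or press much harder, and leave the cone, the spool and the ribbon roll where they are.

Things in the scene. Friction and masses are not known exactly. Their poses are not given: they have to be found in the camera images.
- plate: loose aluminium weighing plate, about 0.3 kg, 150 mm (its x) by 116 mm (its y), 10 mm thick, flat on the table. Origin: centre of its underside, z up. A grip block, 14 mm in x, 32 mm in y, stands on it over the origin, 10 to 66 mm above the underside. A round steel edge bar (radius 5 mm, 60 mm long) runs along each long side at y = +-60 mm, 5 mm above the underside. Two holes near its -x end
- plate_round (a point): centre of the round hole (15 mm wide) in the plate, level with the underside; at (-45, +35, 0) mm in the plate frame
- plate_slot (a point): centre of the slot (15 mm along the plate's x, 25 mm along its y), level with the underside; at (-45, -35, 0) mm in the plate frame
- plate_pad (a point): point on the plain underside that rests on the third ball; at (50, 0, 0) mm in the plate frame
- plate_grip (a point): point in the grip block where it is best held, on its axis, 46 mm above the underside
- scale: grey counting scale fixed to the table, 180 mm (its x) by 260 mm (its y), flat deck 55 mm above its origin, which lies under its centre and up to 12 mm above the table (screw feet); z up; the side with the dark display looks to its -x. Two dark spring housings stand on the deck at y = +-113 mm, to 101 mm above the origin
- seat_round (a point): where plate_round belongs when the plate is home, balls at mid setting: over the ball at (-45, +35, 78) mm in the scale frame. The ball stands 4 mm up into the hole, whose rim rests on it
- seat_slot (a point): where plate_slot belongs when home, balls at mid setting: over the ball at (-45, -35, 78) mm in the scale frame. The ball stands 4 mm up into the slot, whose long edges rest on it
- seat_pad (a point): where plate_pad belongs when home, balls at mid setting: top of the lower ball at (50, 0, 78) mm in the scale frame
- seat_centre (a point): where the plate's origin belongs when home, balls at mid setting: (0, 0, 78) mm in the scale frame; the plate's axes are then along those of the scale
- cone: cream thread cone standing on the table, 60 mm across, 92 mm high; leave alone. Origin: centre of its foot
- spool: blue thread spool standing on the table, 44 mm across, 62 mm high; leave alone. Origin: centre of its foot
- ribbon_roll: grey ribbon roll lying flat, 72 mm across, 25 mm high; leave alone. Origin: centre of its underside
- roller_at_left (a point): centre of the +y roller (steel, radius 10 mm, axis along x) when nothing pushes it: (0, 65.5, 92) mm in the scale frame. Sprung inwards, 1 N/mm, 1.5 N at rest, 13 mm travel. Pressing the plate past both takes up to about 16 N, most some 20 mm above mid home; from 9 mm above mid home down they pull it down, with 7 to 12 N in all at home
- roller_at_right (a point): the like roller on the -y side, centre at (0, -65.5, 92) mm in the scale frame when nothing pushes it
- load_cell: load cell in the scale (frame that of the scale), with three steel balls of 9 mm radius on posts. A levelling screw sets all three balls together up to 4 mm higher or lower than the mid setting; no reading tells how much, and the seat points below are given for the mid setting. Contact and arm together give some 10 to 15 N per mm
Things that resemble listed ones, but are neither listed nor needed, are in the scene too. There is more than one size of the plate; the job needs the middle-sized.

How it is judged:
By the outcome, as a careful person would: the job done as asked, in the order asked, and still so for the second after the job is handed in, with the robot touching nothing.
It also fails if it takes over 56 s, if anything falls off the work surface, if the arm or the gripper's body presses on something with over 40 N, if the wrist force passes 120 N, or if a joint passes its speed limit or range.

## Working session

There is one attempt and no reset: what is moved stays moved. The work goes in short steps, Python scripts to look and compute and a tool call to move; the robot and the scene stay as the last step left them, time stands still between calls to the robot, and variables do not carry over. Pictures are saved under pics/ and viewed, at most 10 in all, crops included, and the job is handed in when it is done.

Besides the shell and the picture viewer there is one more tool, called after "Emit:" by a JSON object that holds its "op" and its "data". jog_arm: Moves the arm, as the interface text tells. Its arguments: {"type":"object","properties":{"moves":{"type":"array","items":{"type":"object","properties":{"fingers":{"type":"number"},"x":{"type":"number"},"y":{"type":"number"},"z":{"type":"number"},"turn":{"type":"number"}}}},"squeeze":{"type":"number"}},"required":["moves"]}

```bash
mkdir -p pics
cat > h.py <<'E'
import numpy as np, cv2
from station import ctrl, cams
def grab(n):
    im=cams.get_image(n); return im
def save(im,fn,crop=None,s=1):
    p=im["pixels"][:,:,::-1]
    if crop: x0,y0,x1,y1=crop; p=p[y0:y1,x0:x1]
    cv2.imwrite(fn,cv2.resize(p,None,fx=s,fy=s,interpolation=cv2.INTER_CUBIC))
def cal(im):
    f=192/np.tan(np.radians(im["fov_y"]/2)); R=cv2.Rodrigues(np.array(im["rvec"],float))[0]
    return f,R,np.array(im["tvec"],float)
def ray(im,uv):
    f,R,t=cal(im); K=np.array([[f,0,im["cx"]],[0,f,im["cy"]],[0,0,1.]])
    p=cv2.undistortPoints(np.array(uv,float).reshape(-1,1,2),K,np.array([im["k1"],0,0,0.])).reshape(-1,2)
    d=np.c_[p,np.ones(len(p))]@R; return -R.T@t,d
def onz(im,uv,z):
    c,d=ray(im,uv); return c+d*((z-c[2])/d[:,2])[:,None]
def proj(im,P):
    f,R,t=cal(im); K=np.array([[f,0,im["cx"]],[0,f,im["cy"]],[0,0,1.]])
    return cv2.projectPoints(np.array(P,float).reshape(-1,3),np.array(im["rvec"],float),t,K,np.array([im["k1"],0,0,0.]))[0].reshape(-1,2)
E
python3 - <<'E'
from h import *
a=grab("scene");b=grab("top")
save(a,"pics/s1.png",s=1.5);save(b,"pics/t1.png",s=1.5)
import pickle;pickle.dump((a,b),open("im0.pkl","wb"))
print(ctrl.get_obs())
for i in(a,b): print(ray(i,[[256,192]]))
E
```

```text
{'time': 0.1, 'qpos': array([-1.49680470e+00,  2.59277540e-01,  1.53595156e+00,  2.22951156e-05,
        1.34803646e+00, -2.02769223e-01]), 'joint_vel': array([-0.0011876 , -0.00209935, -0.00208814, -0.00016747,  0.00010601,
       -0.00055543]), 'tau': array([ 2.76953906e-03, -4.38209867e+01, -2.84644049e+01,  7.20983231e-02,
        3.62939795e-02, -4.09855147e-05]), 'eef_pos': array([ 0.15029433, -0.52859063,  0.2399057 ]), 'eef_rot': array([ 9.90440692e-01,  1.37936708e-01,  6.46685460e-05, -8.34020593e-04]), 'ft_force': array([-0.40423598, -0.11542847, -0.18099567]), 'moment': array([0.07230005, 0.0384945 , 0.01130385]), 'finger_force': 0.0, 'opening': 0.09252098151177647}
(array([1.09812413, 0.34606195, 0.87771596]), array([[-0.54579051, -0.34109925, -0.7654487 ]]))
(array([ 0.39408929, -0.0114053 ,  0.95719435]), array([[ 0.16060063,  0.00390561, -0.98724186]]))
```

View pics/s1.png

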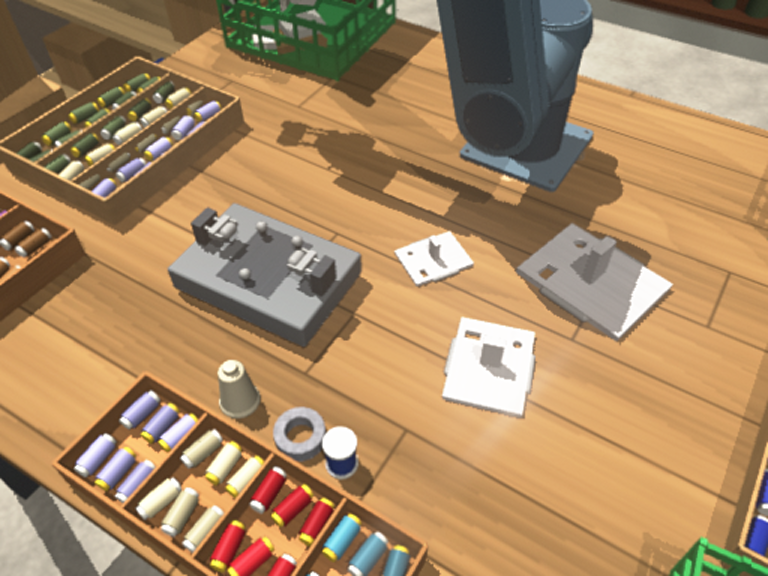

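View pics/t1.png

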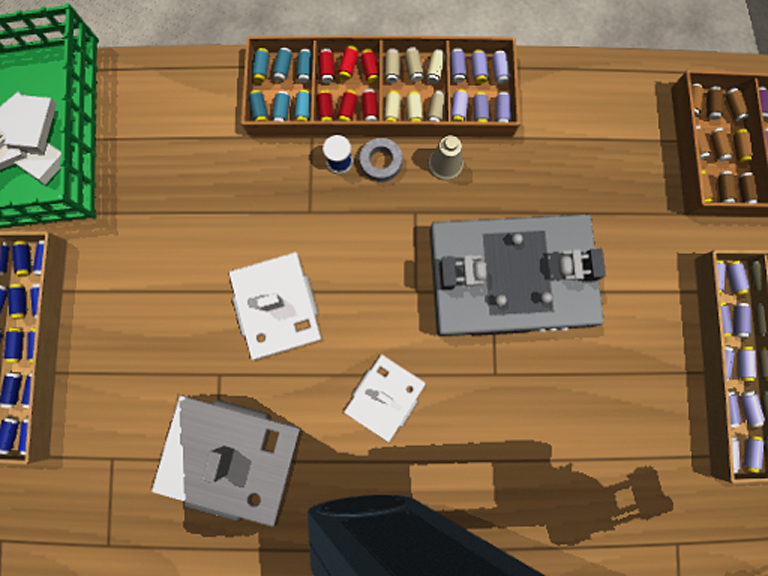

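In view (1.5x top picture), three plates could be taken for the wanted one: large grey at (225,460), white at (275,305), small white at (385,397). By size the white one at (275,305) should be the middle one. The scale is at (518,275) with its balls at (501,300), (546,298), (517,239). I'll measure these next.

```bash
cat > m.py <<'E'
from h import *
import pickle
a,b=pickle.load(open("im0.pkl","rb"))
hsv=cv2.cvtColor(b["pixels"],cv2.COLOR_RGB2HSV)
m=((hsv[:,:,1]<45)&(hsv[:,:,2]>170)).astype(np.uint8)
cs,_=cv2.findContours(m,cv2.RETR_CCOMP,cv2.CHAIN_APPROX_NONE)[0:2]
for c in cs:
    if cv2.contourArea(c)>1000:
        w=onz(b,c.reshape(-1,2),.01)[:,:2]*1000
        print("white",c.reshape(-1,2).mean(0).round(),cv2.minAreaRect(w.astype(np.float32)))
    elif 25<cv2.contourArea(c)<400:
        q=c.reshape(-1,2).mean(0)
        if 140<q[0]<290 and 160<q[1]<300: print(" hole",q.round(1),cv2.contourArea(c),(onz(b,q,.01)[0]*1000).round(1))
g=((hsv[:,:,1]<45)&(hsv[:,:,2]>60)).astype(np.uint8); g[:,:280]=0;g[:138]=0;g[228:]=0;g[:,410:]=0
g=cv2.morphologyEx(g,cv2.MORPH_OPEN,np.ones((3,3)))
c=max(cv2.findContours(g,cv2.RETR_EXTERNAL,cv2.CHAIN_APPROX_NONE)[0],key=cv2.contourArea)
for z in(.055,.061,.067):
    print("scale",z,cv2.minAreaRect((onz(b,c.reshape(-1,2),z)[:,:2]*1000).astype(np.float32)))
save(b,"pics/plate.png",(140,155,240,250),4)
p=np.hstack([cv2.resize(b["pixels"][140:230,280:410],None,fx=3,fy=3,interpolation=2),cv2.resize(a["pixels"][130:230,105:245],None,fx=2.7,fy=2.7,interpolation=2)]) 
cv2.imwrite("pics/scale.png",p[:,:,::-1])
E
python3 m.py
```

```text
white [256. 265.] ((371.5299377441406, -8.887245178222656), (90.81217956542969, 110.22544860839844), 57.755104064941406)
 hole [249.7 263.8] 59.5 [374.7   7.3  10. ]
 hole [254.8 247.3] 44.5 [413.8  -4.7  10. ]
white [183. 204.] ((521.1901245117188, 171.87435913085938), (150.6708526611328, 123.60857391357422), 16.834888458251953)
 hole [173.5 224.6] 40.0 [468.2 192.5  10. ]
 hole [201.3 216.6] 75.5 [487.5 125.4  10. ]
 hole [176.7 202.3] 144.0 [522.5 186.6  10. ]
white [340.  13.] ((1039.6826171875, -231.9208526611328), (95.24789428710938, 370.6585693359375), 1.3940718173980713)
scale 0.055 ((564.0625610351562, -222.25082397460938), (182.5009002685547, 270.59539794921875), 3.4081056118011475)
scale 0.061 ((562.93212890625, -220.8486328125), (181.28717041015625, 268.7957763671875), 3.4081051349639893)
scale 0.067 ((561.8017578125, -219.44639587402344), (180.0734405517578, 266.9962463378906), 3.4081037044525146)
```

View pics/plate.png

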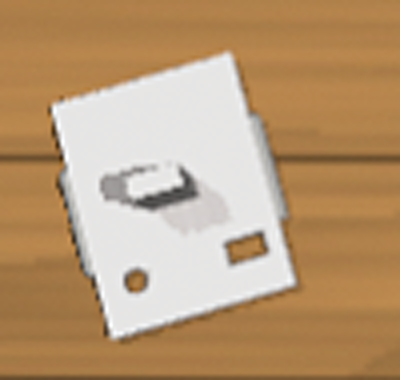

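View pics/scale.png

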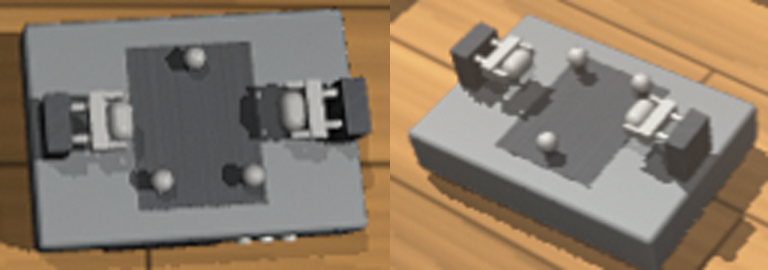

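The crop confirms the middle plate: 150 x ~116 mm, round hole at pixel (174,225), slot at (201,217), yaw about 16.4°, centre (0.521, 0.172). The second picture shows the scale with the display at −x (yaw about 3.4°), and the balls in the top view at (334,200) round, (364,199) slot and (345,159) pad. On the way to the plate I'll pass over the scale for a closer look.

Emit:
{"op": "jog_arm", "data": {"moves": [{"x": 0.045,"y": -0.018,"z": -0.006},{"x": 0.045,"y": -0.018,"z": -0.006},{"x": 0.045,"y": -0.018,"z": -0.006},{"x": 0.045,"y": -0.018,"z": -0.006},{"x": 0.045,"y": -0.018,"z": -0.006},{"x": 0.045,"y": -0.018,"z": -0.006},{"x": 0.045,"y": -0.018,"z": -0.006},{"x": 0.045,"y": -0.018,"z": -0.006},{"x": 0.045,"y": -0.018,"z": -0.006},{"x": 0}]}}

```text
schema error: expected keys fingers, x, y, z, turn
```

Run:
```python
from h import *
import pickle
a,b=pickle.load(open("im0.pkl","rb"))
w=grab("wrist"); save(w,"pics/w1.png",s=1.5); pickle.dump(w,open("w1.pkl","wb"))
def tri(i,u,j,v):
    c1,d1=ray(i,u);c2,d2=ray(j,v);d1=d1[0];d2=d2[0]
    s=np.linalg.lstsq(np.c_[d1,-d2],c2-c1,rcond=None)[0]
    return ((c1+s[0]*d1+c2+s[1]*d2)/2*1000).round(1),1000*np.linalg.norm(c1+s[0]*d1-c2-s[1]*d2)
for n,u,v in(("round",(334,200.3),(198,160.7)),("slot",(364.3,198.7),(174.3,151.1)),("pad",(345,159),(163.1,182.2))):
    print(n,tri(b,u,a,v),proj(w,tri(b,u,a,v)[0]/1000))
print(ray(w,(256,192)),ctrl.get_obs()["eef_pos"])
```

```text
round (array([ 517.3, -184.9,   77.1]), np.float64(2.5115302709537675)) [[  36.94926662 -232.31540184]]
slot (array([ 521. , -255.4,   76.2]), np.float64(2.6253306435437835)) [[  93.62454477 -242.60631988]]
pad (array([ 614.9, -214.5,   74.5]), np.float64(3.1336583057728533)) [[ 111.99124433 -245.71114326]]
(array([ 0.21589723, -0.50994049,  0.38493966]), array([[-0.23765247, -0.06119921, -0.96943061]])) [ 0.15029653 -0.52868983  0.24004906]
```

View pics/w1.png

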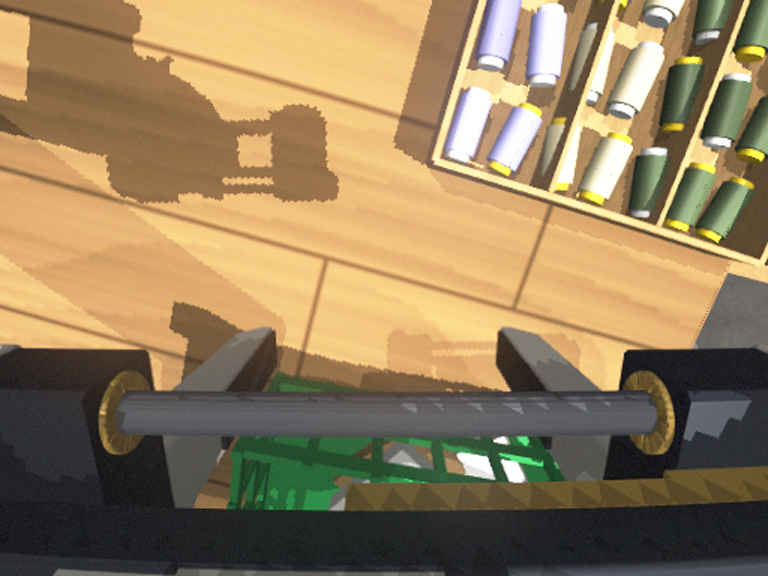

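The wrist view shows only the table ahead of the start pose and the fingers in its lower half, because the move was refused for missing keys. I'll send it again with every key.

Emit:
{"op": "jog_arm", "data": {"moves": [{"fingers": 0,"x": 0.045,"y": -0.02,"z": -0.006,"turn": 0},{"fingers": 0,"x": 0.045,"y": -0.02,"z": -0.006,"turn": 0},{"fingers": 0,"x": 0.045,"y": -0.02,"z": -0.006,"turn": 0},{"fingers": 0,"x": 0.045,"y": -0.02,"z": -0.006,"turn": 0},{"fingers": 0,"x": 0.045,"y": -0.02,"z": -0.006,"turn": 0},{"fingers": 0,"x": 0.045,"y": -0.02,"z": -0.006,"turn": 0},{"fingers": 0,"x": 0.045,"y": -0.02,"z": -0.006,"turn": 0},{"fingers": 0,"x": 0.045,"y": -0.02,"z": -0.006,"turn": 0},{"fingers": 0,"x": 0.045,"y": -0.02,"z": -0.006,"turn": 0},{"fingers": 0,"x": 0,"y": 0,"z": 0,"turn": 0}]}}

```text
time: 1.4
eef_pos: [0.4927, -0.2429, 0.2947]
eef_rot: [0.99, 0.14, 0.0, -0.0]
ft_force: [-0.6, -0.6, -0.5]
opening: 0.0932
finger_force: 0.0
```

Run:
```python
from h import *
import pickle
w=grab("wrist"); save(w,"pics/w2.png",s=1.5); pickle.dump(w,open("w2.pkl","wb"))
P=np.array([[517.3,-184.9,77],[521,-255.4,77],[614.9,-214.5,73]])/1000
print(proj(w,P)*1.5, ctrl.get_obs()["eef_pos"],ctrl.get_obs()["time"])
```

```text
[[328.9062738  216.13174312]
 [409.37574836 234.86493973]
 [394.43226045 110.33638676]] [ 0.4913803  -0.24408694  0.29429635] 1.45
```

View pics/w2.png

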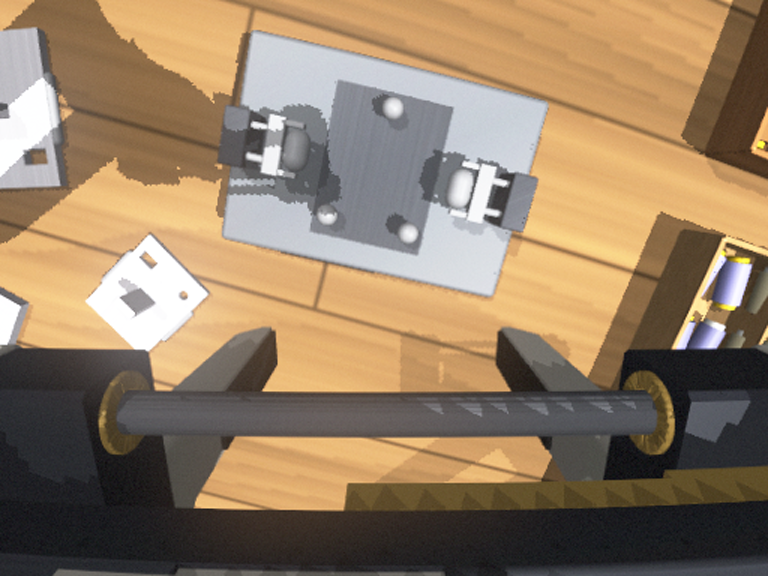

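The wrist view shows the balls at (327,215), (408,233) and (393,107), within about 2 px of the prediction, so the scale is at about (0.565, −0.217). Next, the plate.

Emit:
{"op": "jog_arm", "data": {"moves": [{"fingers": 0.3,"x": 0.01,"y": -0.049,"z": 0.005,"turn": 0},{"fingers": 0.3,"x": 0.01,"y": -0.049,"z": 0.005,"turn": 0},{"fingers": 0.3,"x": 0.01,"y": -0.049,"z": 0.005,"turn": 0},{"fingers": 0.3,"x": 0.01,"y": -0.049,"z": 0.005,"turn": 0},{"fingers": 0.3,"x": 0.009,"y": -0.049,"z": 0.005,"turn": 0},{"fingers": 0.3,"x": 0.009,"y": -0.049,"z": 0.005,"turn": 0},{"fingers": 0.3,"x": 0.009,"y": -0.049,"z": 0.005,"turn": 0},{"fingers": 0.3,"x": 0.009,"y": -0.049,"z": 0.005,"turn": 0},{"fingers": 0.3,"x": 0,"y": 0,"z": 0,"turn": 0},{"fingers": 0.3,"x": 0,"y": 0,"z": 0,"turn": 0}]}}

```text
time: 2.7
eef_pos: [0.4566, 0.1514, 0.2545]
eef_rot: [0.99, 0.138, -0.0, 0.0]
ft_force: [-0.4, -0.5, -0.4]
opening: 0.065
finger_force: 0.0
```

```bash
cat > rel.py <<'E'
from h import *
def toolyaw(o): q=o["eef_rot"]; return 2*np.arctan2(q[1],q[0])
def rel(o,dx,dy):
    t=toolyaw(o);c,s=np.cos(t),np.sin(t); return (dx*c+dy*s,dx*s-dy*c)
E
python3 - <<'E'
from rel import *
import pickle
w=grab("wrist"); save(w,"pics/w3.png",s=1.5); o=ctrl.get_obs()
print(o["eef_pos"],np.degrees(toolyaw(o)),o["time"],o["opening"])
hsv=cv2.cvtColor(w["pixels"],cv2.COLOR_RGB2HSV)
m=((hsv[:,:,1]<45)&(hsv[:,:,2]>170)).astype(np.uint8);m[218:]=0
for c in cv2.findContours(m,cv2.RETR_CCOMP,cv2.CHAIN_APPROX_NONE)[0]:
    A=cv2.contourArea(c)
    if A>60: print(A,cv2.boundingRect(c),(onz(w,np.array([c.reshape(-1,2).mean(0)]),.01)[0]*1000).round(1), cv2.minAreaRect((onz(w,c.reshape(-1,2),.01)[:,:2]*1000).astype(np.float32)) )
y=np.radians(16.4);R=np.array([[np.cos(y),-np.sin(y)],[np.sin(y),np.cos(y)]])
for q in((-45,35,10),(-45,-35,10),(75,58,10),(75,-58,10),(0,0,66)):
    p=R@q[:2]+[521.2,171.8]; print(q,proj(w,np.r_[p,q[2]]/1000)[0]*1.5)
E
```

```text
[0.45686626 0.15107069 0.25458844] 15.776616357439323 2.75 0.06536653118684889
594.5 (118, 195, 61, 23) [354.2 292.2  10. ] ((362.80059814453125, 292.54119873046875), (33.64712905883789, 89.8898696899414), 16.029264450073242)
9714.5 (209, 62, 94, 116) [524.9 176.3  10. ] ((520.528076171875, 172.52792358398438), (150.93441772460938, 126.57841491699219), 16.847383499145508)
106.5 (224, 150, 13, 12) [467.2 193.9  10. ] ((467.0216369628906, 193.6208038330078), (15.240262985229492, 16.716693878173828), 15.736193656921387)
215.0 (271, 148, 20, 14) [487.5 126.8  10. ] ((487.3348083496094, 126.76824951171875), (16.97627067565918, 27.04457664489746), 19.96039390563965)
142.5 (227, 105, 15, 20) [523.  201.8  10. ] ((520.6589965820312, 203.0076904296875), (26.236295700073242, 16.134639739990234), 30.763450622558594)
(-45, 35, 10) [346.28960904 232.39116471]
(-45, -35, 10) [422.17378768 231.62110076]
(75, 58, 10) [315.44312079  93.85437479]
(75, -58, 10) [450.03265274  92.39934877]
(0, 0, 66) [383.36629348 182.02478923]
```

View pics/w3.png

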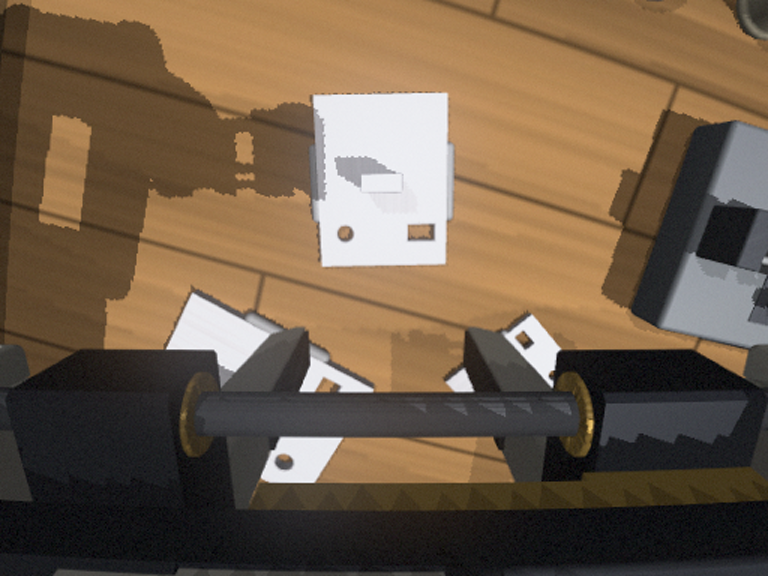

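The wrist view shows the plate with its block at (382,183) and holes at (345,233) and (421,232), matching the prediction. I'll reach down over the block now.

Emit:
{"op": "jog_arm", "data": {"moves": [{"fingers": 0.3,"x": 0.022,"y": -0.001,"z": 0.01,"turn": -0.5},{"fingers": 0.3,"x": 0.022,"y": -0.001,"z": 0.03,"turn": 0},{"fingers": 0.3,"x": 0.023,"y": -0.001,"z": 0.04,"turn": 0},{"fingers": 0.3,"x": 0,"y": 0,"z": 0.045,"turn": 0},{"fingers": 0.3,"x": 0,"y": 0,"z": 0.04,"turn": 0},{"fingers": 0.3,"x": 0,"y": 0,"z": 0.03,"turn": 0},{"fingers": 0.3,"x": 0,"y": 0,"z": 0.01,"turn": 0},{"fingers": 0.3,"x": 0,"y": 0,"z": 0,"turn": 0},{"fingers": 0.6,"x": 0,"y": 0,"z": 0,"turn": 0},{"fingers": 0.8,"x": 0,"y": 0,"z": 0,"turn": 0}], "squeeze": 15}}

```text
time: 4.0
eef_pos: [0.5212, 0.1742, 0.051]
eef_rot: [0.99, 0.142, 0.001, 0.0]
ft_force: [-0.3, -0.1, -0.1]
opening: 0.0496
finger_force: 0.0
```

Emit:
{"op": "jog_arm", "data": {"moves": [{"fingers": 1,"x": 0,"y": 0.001,"z": 0.001,"turn": 0},{"fingers": 1,"x": 0,"y": 0,"z": 0,"turn": 0},{"fingers": 1,"x": 0,"y": 0,"z": 0,"turn": 0},{"fingers": 1,"x": 0,"y": 0,"z": 0,"turn": 0},{"fingers": 1,"x": 0,"y": 0,"z": 0,"turn": 0},{"fingers": 1,"x": 0,"y": 0,"z": 0,"turn": 0},{"fingers": 1,"x": 0,"y": 0,"z": -0.01,"turn": 0},{"fingers": 1,"x": 0,"y": 0,"z": -0.01,"turn": 0},{"fingers": 1,"x": 0,"y": 0,"z": -0.01,"turn": 0},{"fingers": 1,"x": 0,"y": 0,"z": 0,"turn": 0}], "squeeze": 50}}

```text
time: 5.25
eef_pos: [0.5213, 0.1734, 0.0798]
eef_rot: [0.99, 0.142, 0.001, 0.0]
ft_force: [1.0, 0.7, -4.2]
opening: 0.0318
finger_force: 50.0
```

Emit:
{"op": "jog_arm", "data": {"moves": [{"fingers": 1,"x": 0,"y": 0,"z": -0.03,"turn": 0},{"fingers": 1,"x": 0,"y": 0,"z": -0.045,"turn": 0},{"fingers": 1,"x": 0,"y": 0.01,"z": -0.045,"turn": 0},{"fingers": 1,"x": -0.007,"y": 0.03,"z": -0.02,"turn": 0},{"fingers": 1,"x": -0.01,"y": 0.05,"z": 0,"turn": 0},{"fingers": 1,"x": -0.01,"y": 0.055,"z": 0,"turn": 0},{"fingers": 1,"x": -0.01,"y": 0.055,"z": 0,"turn": 0},{"fingers": 1,"x": -0.01,"y": 0.055,"z": 0,"turn": 0},{"fingers": 1,"x": -0.01,"y": 0.055,"z": 0,"turn": 0},{"fingers": 1,"x": -0.01,"y": 0.04,"z": 0,"turn": 0}]}}

```text
time: 6.5
eef_pos: [0.5546, -0.1839, 0.2182]
eef_rot: [0.99, 0.142, -0.0, -0.0]
ft_force: [0.9, 0.2, -3.3]
opening: 0.032
finger_force: 50.0
```

Emit:
{"op": "jog_arm", "data": {"moves": [{"fingers": 1,"x": 0,"y": 0.025,"z": 0,"turn": 0},{"fingers": 1,"x": 0,"y": 0.012,"z": 0,"turn": 2},{"fingers": 1,"x": 0,"y": 0,"z": 0,"turn": 4},{"fingers": 1,"x": 0,"y": 0,"z": 0,"turn": 4},{"fingers": 1,"x": 0,"y": 0,"z": 0,"turn": 3},{"fingers": 1,"x": 0,"y": 0,"z": 0,"turn": 0},{"fingers": 1,"x": 0,"y": 0,"z": 0,"turn": 0},{"fingers": 1,"x": 0,"y": 0,"z": 0,"turn": 0},{"fingers": 1,"x": 0,"y": 0,"z": 0,"turn": 0},{"fingers": 1,"x": 0,"y": 0,"z": 0,"turn": 0}]}}

```text
time: 7.75
eef_pos: [0.5652, -0.217, 0.2187]
eef_rot: [1.0, 0.029, 0.0, -0.0]
ft_force: [0.1, -0.6, -3.4]
opening: 0.0315
finger_force: 50.0
```

Run:
```python
from rel import *
o=ctrl.get_obs();w=grab("wrist");a=grab("scene")
print(o["eef_pos"],np.degrees(toolyaw(o)),rel(o,.565-o["eef_pos"][0],-.217-o["eef_pos"][1]),o["ft_force"],o["moment"])
p=np.hstack([w["pixels"],a["pixels"][60:260,60:300].repeat(2,0).repeat(2,1)[:384]])
cv2.imwrite("pics/w4.png",cv2.resize(p,(800,312))[:,:,::-1])
import pickle;pickle.dump((w,a,o),open("w4.pkl","wb"))
```

```text
[ 0.56519257 -0.21700388  0.21867562] 3.3593233129301097 (np.float64(-0.00019200720506844392), np.float64(-1.5157513536770914e-05)) [ 0.12434055 -0.58806888 -3.44429285] [ 0.01059043  0.01243592 -0.01652496]
```

View pics/w4.png

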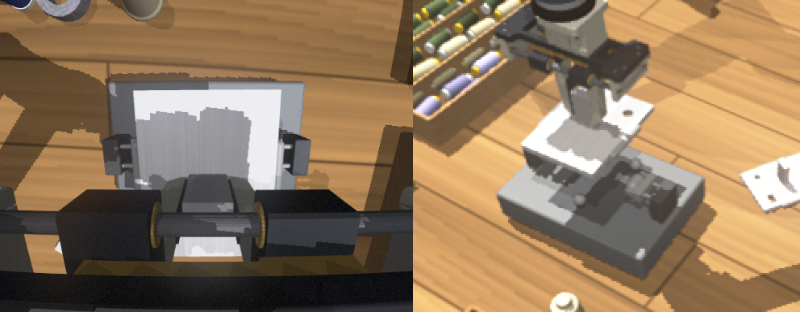

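The wrist picture shows the plate centred laterally over the scale: plate columns 133–281, housings 102–311. I'll check x from the far edges.

Run:
```python
from rel import *
import pickle
w,a,o=pickle.load(open("w4.pkl","rb"))
hsv=cv2.cvtColor(w["pixels"],cv2.COLOR_RGB2HSV).astype(int)
for u in(200,256,310):
    print(u,[(r,hsv[r,u,1],hsv[r,u,2]) for r in range(90,118)])
for r in(100,105,110): print(onz(w,[(256,r)],.058)[0].round(4),onz(w,[(256,r)],.1787)[0].round(4))
print(proj(w,[.565+.09,-.212,.058]),proj(w,[.565+.075,-.2125,.1787]))
w2=pickle.load(open("w2.pkl","rb"))
g=cv2.cvtColor(w2["pixels"],cv2.COLOR_RGB2GRAY)
for p,z in((218,143),.077),((272,155),.077),((262,71),.073):
    x,y=p; s=g[y-12:y+13,x-12:x+13]; m=(s>135)
    n,l,st,ce=cv2.connectedComponentsWithStats(m.astype(np.uint8)); k=1+np.argmax(st[1:,4]); q=ce[k]+[x-12,y-12]; print(st[k],q,onz(w2,[q],z)[0].round(4))
```

```text
200 [(90, np.int64(91), np.int64(104)), (91, np.int64(92), np.int64(108)), (92, np.int64(93), np.int64(107)), (93, np.int64(95), np.int64(105)), (94, np.int64(88), np.int64(107)), (95, np.int64(93), np.int64(104)), (96, np.int64(83), np.int64(107)), (97, np.int64(91), np.int64(112)), (98, np.int64(87), np.int64(108)), (99, np.int64(51), np.int64(90)), (100, np.int64(6), np.int64(84)), (101, np.int64(8), np.int64(96)), (102, np.int64(5), np.int64(98)), (103, np.int64(12), np.int64(106)), (104, np.int64(10), np.int64(105)), (105, np.int64(10), np.int64(103)), (106, np.int64(15), np.int64(105)), (107, np.int64(9), np.int64(108)), (108, np.int64(5), np.int64(107)), (109, np.int64(12), np.int64(106)), (110, np.int64(14), np.int64(108)), (111, np.int64(5), np.int64(234)), (112, np.int64(5), np.int64(241)), (113, np.int64(6), np.int64(241)), (114, np.int64(5), np.int64(241)), (115, np.int64(6), np.int64(240)), (116, np.int64(4), np.int64(241)), (117, np.int64(4), np.int64(240))]
256 [(90, np.int64(120), np.int64(166)), (91, np.int64(114), np.int64(164)), (92, np.int64(117), np.int64(165)), 
[... 1616 characters left out ...]
nt64(227)), (111, np.int64(5), np.int64(241)), (112, np.int64(5), np.int64(243)), (113, np.int64(5), np.int64(242)), (114, np.int64(5), np.int64(242)), (115, np.int64(5), np.int64(242)), (116, np.int64(5), np.int64(242)), (117, np.int64(5), np.int64(242))]
[ 0.6544 -0.2101  0.058 ] [ 0.646  -0.2111  0.1787]
[ 0.6494 -0.2104  0.058 ] [ 0.643  -0.2113  0.1787]
[ 0.6443 -0.2107  0.058 ] [ 0.64   -0.2115  0.1787]
[[257.84332994  99.52335891]] [[257.63975567 110.02737793]]
[  0   7  19  18 174] [214.24712644 145.9137931 ] [ 0.5133 -0.1793  0.077 ]
[  0   0  25  25 324] [274.52777778 156.7808642 ] [ 0.5213 -0.2575  0.077 ]
[  0   0  25  20 327] [263.68195719  67.18960245] [ 0.6222 -0.2133  0.073 ]
```

The x edges match: scale far edge at row 99.5 and plate edge at row 110, both as predicted. Descending to just above the rollers.

Emit:
{"op": "jog_arm", "data": {"moves": [{"fingers": 1,"x": 0,"y": 0,"z": 0.01,"turn": 0},{"fingers": 1,"x": 0,"y": 0,"z": 0.015,"turn": 0},{"fingers": 1,"x": 0,"y": 0,"z": 0.01,"turn": 0},{"fingers": 1,"x": 0,"y": 0,"z": 0.007,"turn": 0},{"fingers": 1,"x": 0,"y": 0,"z": 0.005,"turn": 0},{"fingers": 1,"x": 0,"y": 0,"z": 0.003,"turn": 0},{"fingers": 1,"x": 0,"y": 0,"z": 0.002,"turn": 0},{"fingers": 1,"x": 0,"y": 0,"z": 0.002,"turn": 0},{"fingers": 1,"x": 0,"y": 0,"z": 0.002,"turn": 0},{"fingers": 1,"x": 0,"y": 0,"z": 0,"turn": 0}], "squeeze": 60}}

```text
time: 9.1
eef_pos: [0.5652, -0.2169, 0.1626]
eef_rot: [1.0, 0.029, -0.0, -0.0]
ft_force: [-0.8, 0.9, -2.7]
opening: 0.0316
finger_force: 60.0
```

Emit:
{"op": "jog_arm", "data": {"moves": [{"fingers": 1,"x": 0,"y": 0,"z": 0.001,"turn": 0},{"fingers": 1,"x": 0,"y": 0,"z": 0.001,"turn": 0},{"fingers": 1,"x": 0,"y": 0,"z": 0.001,"turn": 0},{"fingers": 1,"x": 0,"y": 0,"z": 0.001,"turn": 0},{"fingers": 1,"x": 0,"y": 0,"z": 0.001,"turn": 0},{"fingers": 1,"x": 0,"y": 0,"z": 0.001,"turn": 0},{"fingers": 1,"x": 0,"y": 0,"z": 0.001,"turn": 0},{"fingers": 1,"x": 0,"y": 0,"z": 0.001,"turn": 0},{"fingers": 1,"x": 0,"y": 0,"z": 0,"turn": 0},{"fingers": 1,"x": 0,"y": 0,"z": 0,"turn": 0}]}}

```text
time: 10.35
eef_pos: [0.5652, -0.217, 0.1547]
eef_rot: [1.0, 0.029, 0.0, 0.0]
ft_force: [-0.2, 0.0, -2.4]
opening: 0.0316
finger_force: 60.0
```

Emit:
{"op": "jog_arm", "data": {"moves": [{"fingers": 1,"x": 0,"y": 0,"z": 0.0005,"turn": 0},{"fingers": 1,"x": 0,"y": 0,"z": 0.0005,"turn": 0},{"fingers": 1,"x": 0,"y": 0,"z": 0.0005,"turn": 0},{"fingers": 1,"x": 0,"y": 0,"z": 0.0005,"turn": 0},{"fingers": 1,"x": 0,"y": 0,"z": 0.0005,"turn": 0},{"fingers": 1,"x": 0,"y": 0,"z": 0.0005,"turn": 0},{"fingers": 1,"x": 0,"y": 0,"z": 0.0005,"turn": 0},{"fingers": 1,"x": 0,"y": 0,"z": 0.0005,"turn": 0},{"fingers": 1,"x": 0,"y": 0,"z": 0,"turn": 0},{"fingers": 1,"x": 0,"y": 0,"z": 0,"turn": 0}]}}

```text
time: 11.6
eef_pos: [0.5654, -0.2171, 0.1524]
eef_rot: [1.0, 0.029, 0.001, 0.0]
ft_force: [-2.9, 1.4, 10.7]
opening: 0.0317
finger_force: 60.0
```

Emit:
{"op": "jog_arm", "data": {"moves": [{"fingers": 1,"x": 0,"y": 0,"z": 0.001,"turn": 0},{"fingers": 1,"x": 0,"y": 0,"z": 0.001,"turn": 0},{"fingers": 1,"x": 0,"y": 0,"z": 0.001,"turn": 0},{"fingers": 1,"x": 0,"y": 0,"z": 0.001,"turn": 0},{"fingers": 1,"x": 0,"y": 0,"z": 0.001,"turn": 0},{"fingers": 1,"x": 0,"y": 0,"z": 0.001,"turn": 0},{"fingers": 1,"x": 0,"y": 0,"z": 0.001,"turn": 0},{"fingers": 1,"x": 0,"y": 0,"z": 0,"turn": 0},{"fingers": 1,"x": 0,"y": 0,"z": 0,"turn": 0},{"fingers": 1,"x": 0,"y": 0,"z": 0,"turn": 0}]}}

```text
time: 12.85
eef_pos: [0.5654, -0.2168, 0.1438]
eef_rot: [1.0, 0.029, 0.0, -0.0]
ft_force: [-0.8, 1.4, 3.7]
opening: 0.0316
finger_force: 60.0
```

Emit:
{"op": "jog_arm", "data": {"moves": [{"fingers": 1,"x": 0,"y": 0,"z": 0.001,"turn": 0},{"fingers": 1,"x": 0,"y": 0,"z": 0.001,"turn": 0},{"fingers": 1,"x": 0,"y": 0,"z": 0.001,"turn": 0},{"fingers": 1,"x": 0,"y": 0,"z": 0.001,"turn": 0},{"fingers": 1,"x": 0,"y": 0,"z": 0.001,"turn": 0},{"fingers": 1,"x": 0,"y": 0,"z": 0.0005,"turn": 0},{"fingers": 1,"x": 0,"y": 0,"z": 0,"turn": 0},{"fingers": 1,"x": 0,"y": 0,"z": 0,"turn": 0},{"fingers": 1,"x": 0,"y": 0,"z": 0,"turn": 0},{"fingers": 1,"x": 0,"y": 0,"z": 0,"turn": 0}]}}

```text
time: 14.1
eef_pos: [0.5652, -0.2169, 0.1382]
eef_rot: [1.0, 0.029, 0.0, -0.0]
ft_force: [3.2, 3.8, -6.3]
opening: 0.0319
finger_force: 60.0
```

Emit:
{"op": "jog_arm", "data": {"moves": [{"fingers": 1,"x": 0,"y": 0,"z": 0.0005,"turn": 0},{"fingers": 1,"x": 0,"y": 0,"z": 0.0005,"turn": 0},{"fingers": 1,"x": 0,"y": 0,"z": 0.0005,"turn": 0},{"fingers": 1,"x": 0,"y": 0,"z": 0.0005,"turn": 0},{"fingers": 1,"x": 0,"y": 0,"z": 0.0005,"turn": 0},{"fingers": 1,"x": 0,"y": 0,"z": 0,"turn": 0},{"fingers": 1,"x": 0,"y": 0,"z": 0,"turn": 0},{"fingers": 1,"x": 0,"y": 0,"z": 0,"turn": 0},{"fingers": 1,"x": 0,"y": 0,"z": 0,"turn": 0},{"fingers": 1,"x": 0,"y": 0,"z": 0,"turn": 0}]}}

```text
time: 15.35
eef_pos: [0.5652, -0.2169, 0.1351]
eef_rot: [1.0, 0.029, -0.0, -0.0]
ft_force: [4.1, 3.1, -7.4]
opening: 0.0319
finger_force: 60.0
```

```bash
python3 -c "
from rel import *
o=ctrl.get_obs();print(o['ft_force'],o['moment'],o['eef_pos'],o['eef_rot'])"
```

```text
[ 4.11094159  3.05408455 -7.38691789] [ 0.63498064 -0.90597226 -0.1091544 ] [ 0.56518868 -0.21689196  0.13505958] [ 9.99572105e-01  2.92494552e-02 -1.39000962e-04 -2.36792949e-04]
```

There are side forces of about +4 N in x and +3 N in y at plate level, so the hole rim is leaning on a ball. I'll yield that way by a little under 1 mm.

Emit:
{"op": "jog_arm", "data": {"moves": [{"fingers": 1,"x": 0.0003,"y": -0.0003,"z": 0,"turn": 0},{"fingers": 1,"x": 0.0003,"y": -0.0003,"z": 0,"turn": 0},{"fingers": 1,"x": 0.0002,"y": -0.0002,"z": 0,"turn": 0},{"fingers": 1,"x": 0,"y": 0,"z": 0,"turn": 0},{"fingers": 1,"x": 0,"y": 0,"z": 0,"turn": 0},{"fingers": 1,"x": 0,"y": 0,"z": 0,"turn": 0},{"fingers": 1,"x": 0,"y": 0,"z": 0,"turn": 0},{"fingers": 1,"x": 0,"y": 0,"z": 0,"turn": 0},{"fingers": 1,"x": 0,"y": 0,"z": 0,"turn": 0},{"fingers": 1,"x": 0,"y": 0,"z": 0,"turn": 0}]}}

```text
time: 16.6
eef_pos: [0.5654, -0.2161, 0.1355]
eef_rot: [1.0, 0.029, -0.001, -0.0]
ft_force: [-2.6, 0.4, -10.0]
opening: 0.0316
finger_force: 60.0
```

```bash
python3 -c "
from rel import *
o=ctrl.get_obs();print(o['ft_force'],o['moment'],o['eef_pos'],o['eef_rot'])"
```

```text
[ -2.60058328   0.42155782 -10.0273027 ] [ 0.32936315  0.47681675 -0.18294792] [ 0.56543083 -0.21607085  0.13549437] [ 9.99569305e-01  2.93405300e-02 -5.67128662e-04 -1.30154541e-04]
```

Emit:
{"op": "jog_arm", "data": {"moves": [{"fingers": 1,"x": -0.0003,"y": 0,"z": 0.0004,"turn": 0},{"fingers": 1,"x": 0,"y": 0,"z": 0.0004,"turn": 0},{"fingers": 1,"x": 0,"y": 0,"z": 0.0004,"turn": 0},{"fingers": 1,"x": 0,"y": 0,"z": 0.0003,"turn": 0},{"fingers": 1,"x": 0,"y": 0,"z": 0,"turn": 0},{"fingers": 1,"x": 0,"y": 0,"z": 0,"turn": 0},{"fingers": 1,"x": 0,"y": 0,"z": 0,"turn": 0},{"fingers": 1,"x": 0,"y": 0,"z": 0,"turn": 0},{"fingers": 1,"x": 0,"y": 0,"z": 0,"turn": 0},{"fingers": 1,"x": 0,"y": 0,"z": 0,"turn": 0}]}}

```text
time: 17.85
eef_pos: [0.5655, -0.2161, 0.1341]
eef_rot: [1.0, 0.029, -0.0, -0.0]
ft_force: [-4.3, 1.1, -8.9]
opening: 0.0315
finger_force: 60.0
```

```bash
python3 -c "
from rel import *
o=ctrl.get_obs();print(o['ft_force'],o['moment'],o['eef_pos'],o['eef_rot'])"
```

```text
[-4.30753554  1.13910307 -8.90459068] [ 0.42412425  0.87676465 -0.11904053] [ 0.56549921 -0.21609462  0.13408329] [ 9.99569472e-01  2.93398691e-02 -1.87452782e-04 -8.32664603e-05]
```

Emit:
{"op": "jog_arm", "data": {"moves": [{"fingers": 1,"x": -0.0003,"y": 0,"z": 0,"turn": 0},{"fingers": 1,"x": -0.0002,"y": -0.0001,"z": 0,"turn": 0},{"fingers": 1,"x": 0,"y": 0,"z": 0.0003,"turn": 0},{"fingers": 1,"x": 0,"y": 0,"z": 0.0003,"turn": 0},{"fingers": 1,"x": 0,"y": 0,"z": 0.0003,"turn": 0},{"fingers": 1,"x": 0,"y": 0,"z": 0,"turn": 0},{"fingers": 1,"x": 0,"y": 0,"z": 0,"turn": 0},{"fingers": 1,"x": 0,"y": 0,"z": 0,"turn": 0},{"fingers": 1,"x": 0,"y": 0,"z": 0,"turn": 0},{"fingers": 1,"x": 0,"y": 0,"z": 0,"turn": 0}]}}

```text
time: 19.1
eef_pos: [0.5655, -0.2161, 0.1336]
eef_rot: [1.0, 0.029, 0.0, 0.0]
ft_force: [-0.9, 1.6, -1.9]
opening: 0.032
finger_force: 60.0
```

```bash
python3 -c "
from rel import *
o=ctrl.get_obs();print(o['ft_force'],o['moment'],o['eef_pos'],o['eef_rot'])"
```

```text
[-0.8827713   1.61985054 -1.87743914] [ 0.86629208  0.64221238 -0.15564383] [ 0.56545827 -0.21611944  0.13355309] [9.99570665e-01 2.92973510e-02 3.71806988e-04 1.10178116e-04]
```

The balls are now carrying load and the hole is centred: x and y stay put although the command moved. I'll press gradually.

Emit:
{"op": "jog_arm", "data": {"moves": [{"fingers": 1,"x": 0,"y": 0,"z": 0.0002,"turn": 0},{"fingers": 1,"x": 0,"y": 0,"z": 0.0002,"turn": 0},{"fingers": 1,"x": 0,"y": 0,"z": 0.0002,"turn": 0},{"fingers": 1,"x": 0,"y": 0,"z": 0.0002,"turn": 0},{"fingers": 1,"x": 0,"y": 0,"z": 0,"turn": 0},{"fingers": 1,"x": 0,"y": 0,"z": 0,"turn": 0},{"fingers": 1,"x": 0,"y": 0,"z": 0,"turn": 0},{"fingers": 1,"x": 0,"y": 0,"z": 0,"turn": 0},{"fingers": 1,"x": 0,"y": 0,"z": 0,"turn": 0},{"fingers": 1,"x": 0,"y": 0,"z": 0,"turn": 0}]}}

```text
time: 20.35
eef_pos: [0.5655, -0.2162, 0.1333]
eef_rot: [1.0, 0.029, 0.001, 0.0]
ft_force: [-1.8, 3.4, 5.8]
opening: 0.0318
finger_force: 60.0
```

```bash
python3 -c "
from rel import *
o=ctrl.get_obs();print(o['ft_force'],o['moment'],o['eef_pos'],o['eef_rot'])"
```

```text
[-1.76347413  3.44400379  5.78754937] [ 1.18854942  0.88857372 -0.17891035] [ 0.56550535 -0.21616367  0.13328164] [9.99571163e-01 2.92766804e-02 5.56972337e-04 2.34964176e-04]
```

Emit:
{"op": "jog_arm", "data": {"moves": [{"fingers": 1,"x": -0.0001,"y": -0.0002,"z": 0,"turn": 0},{"fingers": 1,"x": -0.0001,"y": -0.0002,"z": 0,"turn": 0},{"fingers": 1,"x": 0,"y": -0.0001,"z": 0,"turn": 0},{"fingers": 1,"x": 0,"y": 0,"z": 0.0002,"turn": 0},{"fingers": 1,"x": 0,"y": 0,"z": 0.0002,"turn": 0},{"fingers": 1,"x": 0,"y": 0,"z": 0,"turn": 0},{"fingers": 1,"x": 0,"y": 0,"z": 0,"turn": 0},{"fingers": 1,"x": 0,"y": 0,"z": 0,"turn": 0},{"fingers": 1,"x": 0,"y": 0,"z": 0,"turn": 0},{"fingers": 1,"x": 0,"y": 0,"z": 0,"turn": 0}]}}

```text
time: 21.6
eef_pos: [0.5655, -0.2161, 0.1332]
eef_rot: [1.0, 0.029, 0.001, 0.001]
ft_force: [-2.1, 3.2, 7.5]
opening: 0.0319
finger_force: 60.0
```

```bash
python3 -c "
from rel import *
o=ctrl.get_obs();print(o['ft_force'],o['moment'],o['eef_pos'],o['eef_rot'])"
```

```text
[-2.11818038  3.16234674  7.45867684] [ 1.19397107  0.98194463 -0.16439818] [ 0.56548571 -0.21612674  0.13323583] [9.99571267e-01 2.92590359e-02 8.62286450e-04 6.69115980e-04]
```

Emit:
{"op": "jog_arm", "data": {"moves": [{"fingers": 1,"x": 0,"y": -0.0001,"z": 0.0002,"turn": 0},{"fingers": 1,"x": 0,"y": -0.0001,"z": 0.0002,"turn": 0},{"fingers": 1,"x": 0,"y": -0.0001,"z": 0.0002,"turn": 0},{"fingers": 1,"x": 0,"y": 0,"z": 0,"turn": 0},{"fingers": 1,"x": 0,"y": 0,"z": 0,"turn": 0},{"fingers": 1,"x": 0,"y": 0,"z": 0,"turn": 0},{"fingers": 1,"x": 0,"y": 0,"z": 0,"turn": 0},{"fingers": 1,"x": 0,"y": 0,"z": 0,"turn": 0},{"fingers": 1,"x": 0,"y": 0,"z": 0,"turn": 0},{"fingers": 1,"x": 0,"y": 0,"z": 0,"turn": 0}]}}

```text
time: 22.85
eef_pos: [0.5655, -0.216, 0.1331]
eef_rot: [1.0, 0.029, 0.001, 0.001]
ft_force: [-2.9, 2.3, 9.2]
opening: 0.0317
finger_force: 60.0
```

```bash
python3 -c "
from rel import *
o=ctrl.get_obs();print(o['ft_force'],o['moment'],o['eef_pos'],o['eef_rot'])
import pickle
w=grab('wrist');a=grab('scene');b=grab('top');pickle.dump((w,a,b),open('w5.pkl','wb'))
p=np.hstack([cv2.resize(b['pixels'][130:240,270:420],(400,293),interpolation=2),cv2.resize(a['pixels'][105:225,95:259],(400,293),interpolation=2)])
cv2.imwrite('pics/w5.png',p[:,:,::-1])"
```

```text
[-2.89475319  2.26047445  9.17841564] [ 1.1126591   1.17907972 -0.22314003] [ 0.56547858 -0.21600645  0.13311416] [9.99570559e-01 2.92734702e-02 9.71916328e-04 9.03982580e-04]
```

View pics/w5.png

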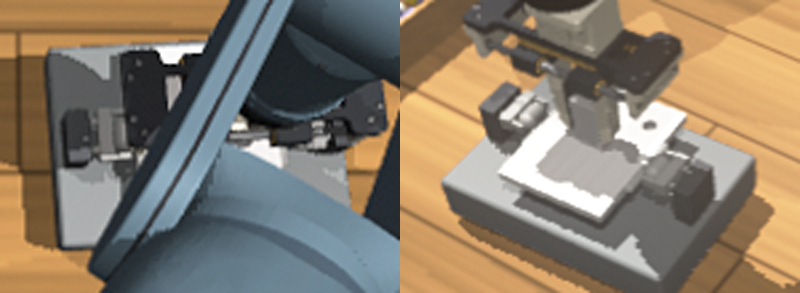

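Emit:
{"op": "jog_arm", "data": {"moves": [{"fingers": 1,"x": -0.0001,"y": -0.0001,"z": 0.0002,"turn": 0},{"fingers": 1,"x": -0.0001,"y": -0.0001,"z": 0.0002,"turn": 0},{"fingers": 1,"x": -0.0001,"y": -0.0001,"z": 0.0002,"turn": 0},{"fingers": 1,"x": 0,"y": 0,"z": 0,"turn": 0},{"fingers": 1,"x": 0,"y": 0,"z": 0,"turn": 0},{"fingers": 1,"x": 0,"y": 0,"z": 0,"turn": 0},{"fingers": 1,"x": 0,"y": 0,"z": 0,"turn": 0},{"fingers": 1,"x": 0,"y": 0,"z": 0,"turn": 0},{"fingers": 1,"x": 0,"y": 0,"z": 0,"turn": 0},{"fingers": 1,"x": 0,"y": 0,"z": 0,"turn": 0}]}}

```text
time: 24.25
eef_pos: [0.5655, -0.216, 0.1331]
eef_rot: [1.0, 0.029, 0.001, 0.001]
ft_force: [-3.4, 2.9, 12.5]
opening: 0.0315
finger_force: 60.0
```

```bash
python3 -c "
from rel import *
o=ctrl.get_obs();print(o['ft_force'],o['moment'],o['eef_pos'],o['eef_rot'])"
```

```text
[-3.41588813  2.89548914 12.54292921] [ 1.13988434  1.26470305 -0.18501537] [ 0.56550849 -0.21600805  0.13310409] [0.99956946 0.02927742 0.00145081 0.00127629]
```

Emit:
{"op": "jog_arm", "data": {"moves": [{"fingers": 1,"x": -0.0001,"y": 0,"z": 0.0002,"turn": 0},{"fingers": 1,"x": -0.0001,"y": -0.0001,"z": 0.0002,"turn": 0},{"fingers": 1,"x": 0,"y": 0,"z": 0.0001,"turn": 0},{"fingers": 1,"x": 0,"y": 0,"z": 0,"turn": 0},{"fingers": 1,"x": 0,"y": 0,"z": 0,"turn": 0},{"fingers": 1,"x": 0,"y": 0,"z": 0,"turn": 0},{"fingers": 1,"x": 0,"y": 0,"z": 0,"turn": 0},{"fingers": 1,"x": 0,"y": 0,"z": 0,"turn": 0},{"fingers": 1,"x": 0,"y": 0,"z": 0,"turn": 0},{"fingers": 1,"x": 0,"y": 0,"z": 0,"turn": 0}]}}

```text
time: 25.5
eef_pos: [0.5655, -0.216, 0.1331]
eef_rot: [1.0, 0.029, 0.002, 0.001]
ft_force: [-3.9, 2.7, 14.8]
opening: 0.0317
finger_force: 60.0
```

```bash
python3 -c "
from rel import *
o=ctrl.get_obs();print(o['ft_force'],o['moment'],o['eef_pos'],o['eef_rot'])"
```

```text
[-3.93512504  2.71839806 14.79506383] [ 1.19639639  1.30286171 -0.21012888] [ 0.56549255 -0.21598081  0.13305697] [0.99957017 0.02923072 0.00175709 0.00139643]
```

Emit:
{"op": "jog_arm", "data": {"moves": [{"fingers": 1,"x": -0.0001,"y": 0,"z": 0.0002,"turn": 0},{"fingers": 1,"x": -0.0001,"y": -0.0001,"z": 0.0002,"turn": 0},{"fingers": 1,"x": -0.0001,"y": 0,"z": 0,"turn": 0},{"fingers": 1,"x": -0.0001,"y": 0,"z": 0,"turn": 0},{"fingers": 1,"x": 0,"y": 0,"z": 0,"turn": 0},{"fingers": 1,"x": 0,"y": 0,"z": 0,"turn": 0},{"fingers": 1,"x": 0,"y": 0,"z": 0,"turn": 0},{"fingers": 1,"x": 0,"y": 0,"z": 0,"turn": 0},{"fingers": 1,"x": 0,"y": 0,"z": 0,"turn": 0},{"fingers": 1,"x": 0,"y": 0,"z": 0,"turn": 0}]}}

```text
time: 26.75
eef_pos: [0.5655, -0.216, 0.133]
eef_rot: [1.0, 0.029, 0.002, 0.002]
ft_force: [-2.2, 1.2, 16.8]
opening: 0.0316
finger_force: 60.0
```

```bash
python3 -c "
from rel import *
o=ctrl.get_obs();print(o['ft_force'],o['moment'],o['eef_pos'],o['eef_rot'])"
```

```text
[-2.2440004   1.23771391 16.81159083] [ 1.30289087  1.31197044 -0.15421952] [ 0.56545112 -0.21596691  0.13300848] [0.9995693  0.02922318 0.00219563 0.00154911]
```

Emit:
{"op": "jog_arm", "data": {"moves": [{"fingers": 1,"x": 0,"y": 0,"z": 0,"turn": 0},{"fingers": 1,"x": 0,"y": 0,"z": 0,"turn": 0},{"fingers": 1,"x": 0,"y": 0,"z": 0,"turn": 0},{"fingers": 1,"x": 0,"y": 0,"z": 0,"turn": 0},{"fingers": 1,"x": 0,"y": 0,"z": 0,"turn": 0},{"fingers": 1,"x": 0,"y": 0,"z": 0,"turn": 0},{"fingers": 1,"x": 0,"y": 0,"z": 0,"turn": 0},{"fingers": 1,"x": 0,"y": 0,"z": 0,"turn": 0},{"fingers": 1,"x": 0,"y": 0,"z": 0,"turn": 0},{"fingers": 1,"x": 0,"y": 0,"z": 0,"turn": 0}], "squeeze": 25}}

```text
time: 28.0
eef_pos: [0.5656, -0.216, 0.1329]
eef_rot: [1.0, 0.03, 0.002, 0.002]
ft_force: [-3.5, 2.7, 14.5]
opening: 0.0318
finger_force: 25.0
```

```bash
python3 -c "
from rel import *
o=ctrl.get_obs();print(o['ft_force'],o['moment'],o['eef_pos'],o['eef_rot'])"
```

```text
[-3.48190167  2.68667673 14.49166235] [1.12788084 0.80992127 0.1461303 ] [ 0.56559205 -0.21599673  0.13288058] [0.9995571  0.02961738 0.00234552 0.00170703]
```

Pitch moment has relaxed. I'll bring the push back to 17 N and hold.

Emit:
{"op": "jog_arm", "data": {"moves": [{"fingers": 1,"x": 0,"y": 0,"z": 0.0002,"turn": 0},{"fingers": 1,"x": 0,"y": -0.0001,"z": 0.0002,"turn": 0},{"fingers": 1,"x": 0,"y": 0,"z": 0,"turn": 0},{"fingers": 1,"x": 0,"y": 0,"z": 0,"turn": 0},{"fingers": 1,"x": 0,"y": 0,"z": 0,"turn": 0},{"fingers": 1,"x": 0,"y": 0,"z": 0,"turn": 0},{"fingers": 1,"x": 0,"y": 0,"z": 0,"turn": 0},{"fingers": 1,"x": 0,"y": 0,"z": 0,"turn": 0},{"fingers": 1,"x": 0,"y": 0,"z": 0,"turn": 0},{"fingers": 1,"x": 0,"y": 0,"z": 0,"turn": 0}]}}

```text
time: 29.25
eef_pos: [0.5656, -0.216, 0.1329]
eef_rot: [1.0, 0.03, 0.002, 0.002]
ft_force: [-3.8, 3.2, 16.3]
opening: 0.0322
finger_force: 25.0
```

```bash
python3 -c "
from rel import *
o=ctrl.get_obs();print(o['ft_force'],o['moment'],o['eef_pos'],o['eef_rot'])"
```

```text
[-3.78103297  3.22915966 16.33382058] [1.11943918 0.92100678 0.1833965 ] [ 0.56561305 -0.21597374  0.13285386] [0.9995568  0.02960967 0.00245397 0.0018582 ]
```

Emit:
{"op": "jog_arm", "data": {"moves": [{"fingers": 0.6,"x": 0,"y": 0,"z": 0,"turn": 0},{"fingers": 0.55,"x": 0,"y": 0,"z": 0,"turn": 0},{"fingers": 0.5,"x": 0,"y": 0,"z": 0,"turn": 0},{"fingers": 0.4,"x": 0,"y": 0,"z": 0,"turn": 0},{"fingers": 0.4,"x": 0,"y": 0,"z": 0,"turn": 0},{"fingers": 0.4,"x": 0,"y": 0,"z": 0,"turn": 0},{"fingers": 0.4,"x": 0,"y": 0,"z": 0,"turn": 0},{"fingers": 0.4,"x": 0,"y": 0,"z": 0,"turn": 0},{"fingers": 0.4,"x": 0,"y": 0,"z": 0,"turn": 0},{"fingers": 0.4,"x": 0,"y": 0,"z": 0,"turn": 0}]}}

```text
time: 30.5
eef_pos: [0.564, -0.2147, 0.1296]
eef_rot: [1.0, 0.029, 0.0, 0.0]
ft_force: [-0.4, -0.9, -0.1]
opening: 0.0558
finger_force: 0.0
```

Emit:
{"op": "jog_arm", "data": {"moves": [{"fingers": 0.3,"x": 0,"y": 0,"z": -0.01,"turn": 0},{"fingers": 0.3,"x": 0,"y": 0,"z": -0.02,"turn": 0},{"fingers": 0.3,"x": 0,"y": 0,"z": -0.03,"turn": 0},{"fingers": 0.3,"x": 0,"y": 0,"z": -0.04,"turn": 0},{"fingers": 0.3,"x": -0.02,"y": 0,"z": -0.04,"turn": 0},{"fingers": 0.3,"x": -0.03,"y": 0,"z": -0.02,"turn": 0},{"fingers": 0.3,"x": -0.03,"y": 0,"z": 0,"turn": 0},{"fingers": 0.3,"x": -0.03,"y": 0,"z": 0,"turn": 0},{"fingers": 0.3,"x": 0,"y": 0,"z": 0,"turn": 0},{"fingers": 0.3,"x": 0,"y": 0,"z": 0,"turn": 0}]}}

```text
time: 31.75
eef_pos: [0.4549, -0.2214, 0.2902]
eef_rot: [1.0, 0.029, 0.001, 0.0]
ft_force: [-0.7, -0.1, -1.1]
opening: 0.0651
finger_force: 0.0
```

Run:
```python
from rel import *
w=grab('wrist');a=grab('scene');o=ctrl.get_obs();print(o["eef_pos"],o["time"])
p=np.hstack([cv2.resize(w['pixels'][0:230,100:412],(430,317),interpolation=2),cv2.resize(a['pixels'][115:235,100:240],(370,317),interpolation=2)])
cv2.imwrite('pics/w6.png',p[:,:,::-1])
# plate corners: each white contour ray-cast at expected top height
hsv=cv2.cvtColor(w['pixels'],cv2.COLOR_RGB2HSV)
y=np.radians(3.3);R=np.array([[np.cos(y),-np.sin(y)],[np.sin(y),np.cos(y)]])
for q in((75,58,10),(75,-58,10),(-75,58,10),(-75,-58,10),(-45,35,10),(-45,-35,10)):
    P=np.r_[R@q[:2]+[565,-216.5],83+q[2]]/1000
    u,v=proj(w,P)[0],proj(a,P)[0]
    print(q,((u-[100,0])*[430/312,317/230]).round(1),((v-[100,115])*[370/140,317/120]+[430,0]).round(1))
```

```text
[ 0.45503153 -0.22124302  0.28964994] 31.85
(75, 58, 10) [146.5  18.2] [630.6 207. ]
(75, -58, 10) [291.3  18.4] [521.2 158.7]
(-75, 58, 10) [152.7 205.6] [725.1  97.2]
(-75, -58, 10) [284.6 205.7] [621.3  55.9]
(-45, 35, 10) [178.  170.6] [686.1 109.1]
(-45, -35, 10) [259.3 170.7] [622.8  83.4]
```

View pics/w6.png

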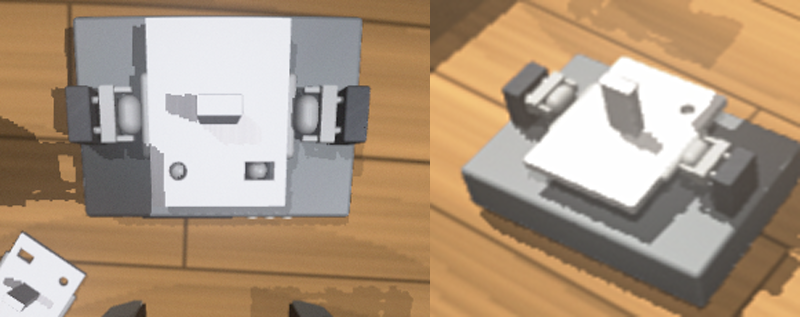

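The picture shows the balls centred in the round hole (178,170) and the slot (260,170). The plate corners are where a level plate at 83 mm would put them, and both rollers are over the edge bars. Handing in.

```bash
python3 -c "
from station import ctrl
print(ctrl.sign_off())"
```

```text
the job is handed in; nothing more can be done
None
```

The plate is back on the scale: I bedded it onto the three balls with a steady push of about 17 N and let go. It looks level, both holes are centred on their balls, and I handed the job in at about 32 s.

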